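Unclamp a bearing transit rack and put the bearings away

TASK

The wheel bearings have come in clamped in their transit rack. Lift the spring-loaded pawl off the ratchet wheel so that the yellow clamp rail backs off, and put every bearing into the front compartment of the cabinet's upper blue drawer. Leave that drawer fully shut and the empty rack's rail run all the way in again with the pawl holding it, ready for the return trip, without disturbing the oil can, the carton or the wrench.

Things in the scene. Friction and masses are not known exactly. Their poses are not given: they have to be found in the camera images.
- rack: transit rack, fixed to the bench: grey base plate 12 mm thick, 180 mm (its x) by 384 mm (its y). Origin on the bench 50 mm behind the middle of the base's far edge; -x points to the robot's side, z up: the base spans x -230 to -50, y -192 to 192 mm. At the +y end a ratchet wheel with the red pawl above it; nothing in the rack stands higher than 95 mm.
- row (a point): on the base's top, 12 mm above the bench, at x -120, y -33 mm in the rack's frame: middle of the row of bearings, 4 places 68 mm apart along y. They are held between a steel fence on the far side and the yellow rail with its rubber strip on the near side, both 30 mm above the bench: the upper 19 mm of a bearing stand free. Neighbours are 16 mm apart: grip across the row, along x.
- axle (a point): centre of the ratchet wheel (steel, 60 mm across, 12 saw teeth, in the rack's x-z plane, axle along y), at x -145, y 160 mm in the rack's frame, 46 mm above the bench. The axle is geared to the clamp rail.
- tail (a point): middle of the top of the red thumb pad (26 mm in x, 28 mm in y) on the pawl's tail, about x -60, y 160 mm in the rack's frame, 89 mm above the bench, free space under it. Pressed straight down it lifts the pawl's nose off the wheel: clear of the teeth after 10 mm, 12 to 16 mm is right, stop at about 22 mm; about 3 N. A spring puts it back when let go.
- pawl (a joint): pawl angle, rad: -0.06 to 0.05 with the nose down between two teeth, above 0.2 clear of them, 0.45 at its stop
- rail (a joint): clamp rail's travel, m: 0 clamping the bearings, grows as it backs off to the rack's -x, 0.030 fully back, -0.008 at its inner stop (reached only with the rack empty). Springs push it open with 4 to 6 N: it backs off by itself in about 1 s while the pawl is held off. Otherwise it can only move inwards, in clicks of 5.2 mm.
- tab (a point): middle of the upper edge of the near (-x) face of the yellow push tab on the rail: upright plate 26 mm wide (y), 8 mm thick, top 62 mm above the bench, 32 mm over the rail. A guide lug in front of it reaches 29 mm above the bench. Moves with the rail; pushed in the rack's +x (12 to 18 N) it runs the rail in over the clicks; let go, the rail falls back to the last tooth, by up to 5.2 mm.
- bearing0: wheel bearing, a solid steel drum 52 mm in diameter and 37 mm high, 0.3 kg (an orange plug closes its bore). Origin: centre of its underside, z up along its axis. It starts standing clamped in the rack at about y = -135 mm in the rack's frame, or is absent.
- bearing1: wheel bearing, a solid steel drum 52 mm in diameter and 37 mm high, 0.3 kg (an orange plug closes its bore). Origin: centre of its underside, z up along its axis. It starts standing clamped in the rack at about y = -67 mm in the rack's frame, or is absent.
- bearing2: wheel bearing, a solid steel drum 52 mm in diameter and 37 mm high, 0.3 kg (an orange plug closes its bore). Origin: centre of its underside, z up along its axis. It starts standing clamped in the rack at about y = 1 mm in the rack's frame, or is absent.
- bearing3: wheel bearing, a solid steel drum 52 mm in diameter and 37 mm high, 0.3 kg (an orange plug closes its bore). Origin: centre of its underside, z up along its axis. It starts standing clamped in the rack at about y = 69 mm in the rack's frame, or is absent.
- cabinet: steel drawer cabinet, fixed: 285 mm deep (x), 250 mm wide (y), 190 mm high, two blue drawers one above the other (only the upper opens). Origin on the bench below the middle of its front face, which looks along its -x, towards the robot's side
- drawer (a joint): upper drawer's opening, m: 0 shut, 0.200 fully out along the cabinet's -x; about 2 N of friction, stays where it is left. Front panel top 181 mm above the bench. From 0.19 on, the whole front compartment is outside the cabinet.
- handle (a point): middle of the upper drawer's bar handle: round bar 11 mm thick and 110 mm long along the cabinet's y, 150 mm above the bench, its axis 35 mm in front of the drawer's face; moves with the drawer
- bay (a point): middle of the inner floor of the drawer's front compartment, 106 mm above the bench; moves with the drawer, axes as the cabinet's. Inside, the compartment is 168 mm (x) by 218 mm (y) and open at the top; side walls 60 mm high and 4 mm thick, rear partition 50 mm high, front panel 75 mm above the floor. Four bearings fit standing two by two.
- oil_can: green oil can, 60 mm in diameter, 110 mm high, standing behind the rack; origin: centre of its underside. Bystander.
- carton: small cardboard carton 75 x 110 x 55 mm behind the rack; origin: centre of its underside. Bystander.
- wrench: wrench 170 mm long lying flat on the bench in front of the cabinet; origin: middle of its underside. Bystander.

How it is judged:
By the outcome, as a careful person would: the job done as asked, in the order asked, and still so for the second after the job is handed in, with the robot touching nothing.
Of bearing0, bearing1, bearing2, bearing3 only 2 to 4 are there at a start; the rules pass over those that are not, and their reading is None.
At some moment in a run one of bearing0, bearing1, bearing2, bearing3 may be knocked a few centimetres aside while the robot is not near it.
Once in a run the grip may slacken for a moment while it holds something.
It also fails if it takes over 210 s, if anything falls off the work surface, if the arm or the gripper's body presses on something with over 40 N, if the wrist force passes 120 N, or if a joint passes its speed limit or range.

ROBOT

A 6-joint arm with a two-finger parallel gripper is mounted at the origin on the work surface. World frame = base frame: x ahead of the robot, y to its left, z up, the work surface at z = 0. Lengths are in m, angles in degrees, forces in N, time in s.
With the tool pointing down it reaches from about 0.375 to 0.9 m from the base axis. Payload 3.1 kg.
Tool frame: the origin (TCP) lies at the very end of the fingers, on their centre line; the grasp point (between the pads) lies 19 mm behind it; z points along the fingers, y is the line along which they close (so a half turn about z gives the same grasp; the last joint's range is limited). The gripper opens to 87 mm and grips with 3 to 60 N. Pads are 19 mm wide; open, the fingers measure 117 mm over their backs; the gripper's body (75 mm by 190 mm) begins 51 mm behind the grasp point.
Start: joints at [-77.378, 30.224, 82.088, -0, 67.689, -10.227], TCP at [0.243, -0.576, 0.223] pointing down, gripper open.
Joint ranges: [-176.69, 176.69], [-43.24, 126.21], [12.49, 139.97], [-82, 262], [0, 151.66], [-163.58, 163.58]. Speed limits (degrees/s): [159.86, 159.86, 180, 180, 180, 180].

INTERFACE

Orientations are given as a 3x3 rotation matrix whose columns are the frame's x, y, z axes.
In Python, from rig import bot, imaging gives the robot as it stands.
- The arm moves only by the tool drive_tool, never from a script. Its argument "deltas" is text: rows parted by semicolons, each of 5 numbers parted by spaces: the finger opening in mm, from 0 to 87, then the shift along the world's x, y, z in mm, then the turn about the world's z in rad. In form: jaw dx dy dz twist; .... A call has 1 to 12 rows; each row is the pose to reach, as a shift and turn from the pose commanded when the call began; what a row does not reach only later rows make up. A row lasts 1/10 s, in which the tool goes at most 50 mm and 8.59 degrees, less where a joint would pass 70% of its speed; a pose out of reach is approached as far as the arm can. A call with a gripper value outside its range is refused whole. The fingers move at their own pace and stop on an object; the grip force is fixed at half the most. Time passes only in rows, so rows that repeat a pose let the fingers close. It gives the time, the measured TCP pose, the force, the opening and the grip force at its end, in the units of the state.
- bot.read_state(): the state, without advancing time (a new reading comes with each control period).
- imaging.capture(name): name is "side" or "top" or "wrist"; returns the picture (384x512x3 uint8, red, green, blue); there is no depth.
- imaging.camera_model(name): a dict with "fx", "fy", "cx", "cy" (pixels), "T" (4x4, takes a point from camera to world coordinates). Camera axes: x right, y down, z forward; pixel columns grow to the right and rows downward; lengths in m; the calibration is good to about 2 mm. A picture is of the moment at which its call begins: read the wrist's pose just before it. camera_model takes no time and is no camera call; for the wrist camera it gives the pose at the moment of the call.
- bot.hand_in(): hands the job in; it is judged then, once.
The state is a dict: "time_s": time; "joint_positions": joint angles; "qvel": joint speeds; "tau": joint torques, N m; "position": TCP position; "tcp_rot": TCP orientation; "force": force on the tool from outside, world axes, zero at the start; "moment": the same for the moment, N m; "opening": opening from 0.0 (shut) to 1.0 (fully open); "grasp_force": force on a finger pad.
Only numpy, scipy, OpenCV 4.12 (cv2) and the standard library are available. Lean on these libraries where they do the work, as an engineer would, in place of code of your own. Each camera call takes 0.05 s, during which the arm holds its last target. There are 200 camera calls.

## Working session

There is one attempt and no reset: what is moved stays moved. The work goes in short steps, Python scripts to look and compute and a tool call to move; the robot and the scene stay as the last step left them, time stands still between calls to the robot, and variables do not carry over. Pictures are saved under pics/ and viewed, at most 14 in all, crops included, and the job is handed in when it is done.

Besides the shell and the picture viewer there is one more tool, called after "Request:" as name(argument=value, ...), one argument or row to a line, values as JSON. drive_tool: Moves the arm, as the interface text tells. Its arguments: {"type":"object","properties":{"deltas":{"type":"string"}},"required":["deltas"]}

```bash
mkdir -p pics; ls; python3 - <<'E'
from rig import bot, imaging
import cv2
s=bot.read_state(); print(s['time_s'],s['position'],s['tcp_rot'],s['opening'])
for n in ("side","top"):
    im=imaging.capture(n); cv2.imwrite(f"pics/{n}0.png",im[:,:,::-1])
    m=imaging.camera_model(n); print(n,m)
E
```

```text
pics
0.0 [ 0.2425611  -0.57522798  0.22157112] [[ 9.21538337e-01  3.88287131e-01 -4.44846823e-04]
 [ 3.88287172e-01 -9.21536020e-01  2.10624927e-03]
 [ 4.07887116e-04 -2.11371776e-03 -9.99997683e-01]] 0.9991303148154401
side {'fx': 466.6836376531939, 'fy': 466.6836376531939, 'cx': 258.6198869783384, 'cy': 196.95489124257412, 'T': array([[-0.99800062, -0.04523173,  0.04414587,  0.56649884],
       [-0.06291494,  0.77768902, -0.62549301,  0.69708376],
       [-0.00603962, -0.62701984, -0.77897987,  1.00476313],
       [ 0.        ,  0.        ,  0.        ,  1.        ]])}
top {'fx': 426.4292999383574, 'fy': 426.4292999383574, 'cx': 249.7490730706234, 'cy': 185.61487882197528, 'T': array([[ 0.13248891, -0.96849316,  0.21087364,  0.38032743],
       [-0.99118218, -0.12899676,  0.03029382, -0.02403786],
       [-0.00213734, -0.21302779, -0.9770438 ,  1.17667367],
       [ 0.        ,  0.        ,  0.        ,  1.        ]])}
```

View pics/top0.png

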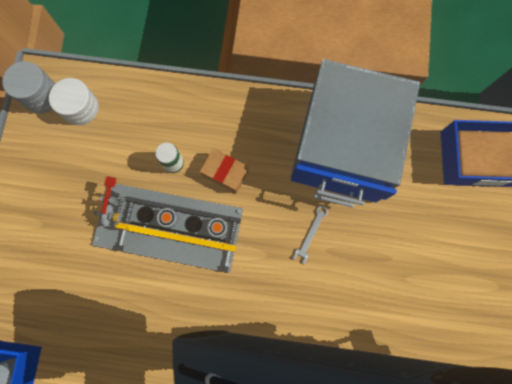

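View pics/side0.png

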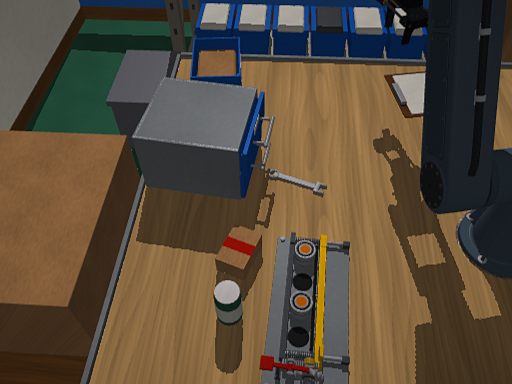

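```bash
cat > h.py <<'E'
import numpy as np, cv2
from rig import bot, imaging
def ray(m,u,v):
    d=np.array([(u-m['cx'])/m['fx'],(v-m['cy'])/m['fy'],1.0]); T=m['T']
    return T[:3,3],T[:3,:3]@d
def onz(m,u,v,z):
    o,d=ray(m,u,v); return o+d*(z-o[2])/d[2]
def proj(m,p):
    q=np.linalg.inv(m['T'])@np.append(p,1); return m['cx']+m['fx']*q[0]/q[2], m['cy']+m['fy']*q[1]/q[2]
def tri(m1,p1,m2,p2):
    A=[];b=[]
    for m,p in((m1,p1),(m2,p2)):
        o,d=ray(m,*p); d=d/np.linalg.norm(d); P=np.eye(3)-np.outer(d,d); A.append(P); b.append(P@o)
    return np.linalg.lstsq(np.vstack(A),np.hstack(b),rcond=None)[0]
E
python3 - <<'E'
from h import *
a=cv2.imread('pics/top0.png')
x=cv2.resize(a[165:280,80:260],None,fx=4.4,fy=4.4,interpolation=cv2.INTER_CUBIC); cv2.imwrite('pics/c1.png',x[:600,:800])
x=cv2.resize(a[55:270,280:425],None,fx=2.75,fy=2.75,interpolation=cv2.INTER_CUBIC)
b=cv2.imread('pics/side0.png')
y=cv2.resize(b[70:285,130:275],None,fx=2.75,fy=2.75,interpolation=cv2.INTER_CUBIC)
cv2.imwrite('pics/c2.png',np.hstack([x,y])[:600,:800]); print(x.shape)
E
```

```text
(591, 399, 3)
```

View pics/c1.png

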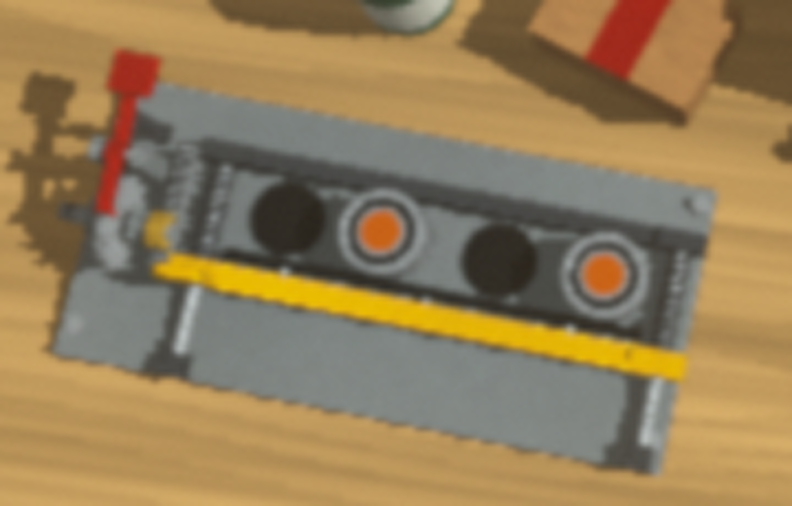

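View pics/c2.png

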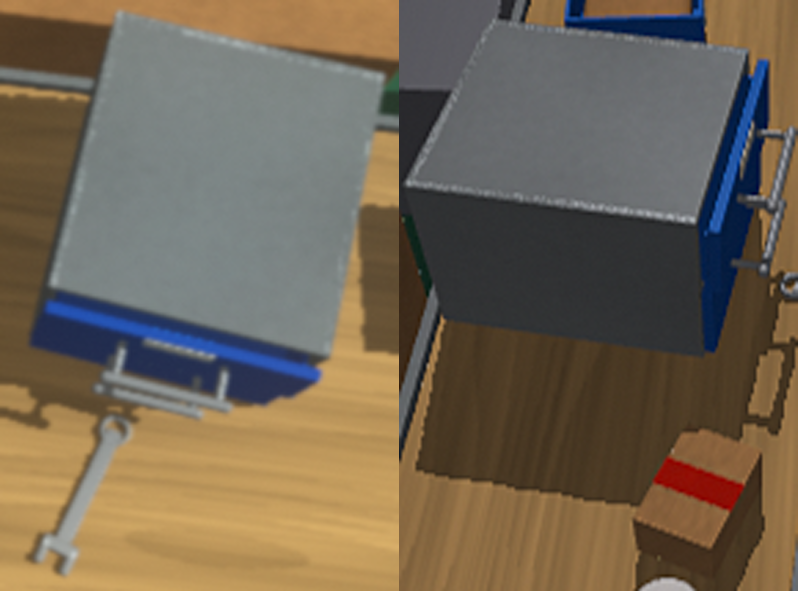

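```bash
python3 - <<'E'
from h import *
np.set_printoptions(precision=4,suppress=True)
m=imaging.camera_model('top')
c1=lambda x,y:(80+(x+.5)/4.4-.5,165+(y+.5)/4.4-.5)
c2=lambda x,y:(280+(x+.5)/2.75-.5,55+(y+.5)/2.75-.5)
FR,NR,NL=[onz(m,*c1(*p),.012) for p in((717,192),(658,473),(53,352))]
print('corners',FR,NR,NL,np.linalg.norm(FR-NR),np.linalg.norm(NR-NL))
ey=(NL-NR)/np.linalg.norm(NL-NR); ex2=(FR-NR)/np.linalg.norm(FR-NR); 
yaw=np.arctan2(-ey[0],ey[1]); yaw2=np.arctan2(ex2[1],ex2[0]); print('yaw',yaw,yaw2)
b2,b0=[onz(m,*c1(*p),.049) for p in((381,230),(603,275))]
e=b2-b0; print('b2',b2,'b0',b0,np.linalg.norm(e),np.arctan2(-e[0],e[1]))
tail=onz(m,*c1(134,72),.089); print('tail',tail)
# fit rack via points
src=np.array([[-50,-192],[-230,-192],[-230,192],[-120,1],[-120,-135],[-60,160]])/1e3
dst=np.array([FR,NR,NL,b2,b0,tail])[:,:2]
def fit(s,d):
    sc,dc=s.mean(0),d.mean(0);S,D=s-sc,d-dc
    a=np.arctan2((S[:,0]*D[:,1]-S[:,1]*D[:,0]).sum(),(S*D).sum()); R=np.array([[np.cos(a),-np.sin(a)],[np.sin(a),np.cos(a)]])
    t=dc-R@sc; print('yaw',a,'org',t,'res mm',(d-s@R.T-t)*1e3); return a,R,t
a,R,t=fit(src,dst)
for n,p in dict(b0=(-120,-135),b2=(-120,1),tail=(-60,160),axle=(-145,160)).items(): print(n,R@np.array(p)/1e3+t)
src=np.array([[0,125],[0,-125],[285,-125],[285,125]])/1e3
dst=np.array([onz(m,*c2(*p),.190) for p in((50,290),(328,357),(384,74),(118,12))])[:,:2]
print('cab');a,R,t=fit(src,dst)
print('handle ends',onz(m,*c2(105,378),.15),onz(m,*c2(228,405),.15))
print('wrench',onz(m,*c2(115,430),.005),onz(m,*c2(57,555),.005))
print('can',onz(m,168,153,.11),'carton', [onz(m,80+x/4.4,165+y/4.4,.055)[:2] for x,y in((530,35),(735,20),(685,118))])
E
```

```text
corners [0.5656 0.0233 0.012 ] [0.3895 0.0353 0.012 ] [0.4125 0.4159 0.012 ] 0.1765438558067939 0.3812914455953132
yaw -0.06032495931905832 -0.06831484352454803
b2 [0.5098 0.2203 0.049 ] b0 [0.5005 0.083  0.049 ] 0.1376857649454526 -0.06710356460589907
tail [0.5791 0.3739 0.089 ]
yaw -0.06396080069867213 org [0.6293 0.2109] res mm [[-1.5343  0.7448]
 [ 1.9655  1.2909]
 [ 0.4088 -1.326 ]
 [ 0.1335  0.7356]
 [-0.406  -0.9184]
 [-0.5675 -0.5269]]
b0 [0.5009 0.0839]
b2 [0.5096 0.2196]
tail [0.5797 0.3744]
axle [0.4948 0.3799]
cab
yaw -0.12154342130652657 org [ 0.6507 -0.2212] res mm [[ 4.6496 -2.4669]
 [ 7.0392  1.9844]
 [-5.5256  1.5846]
 [-6.1632 -1.1021]]
handle ends [ 0.6077 -0.1601  0.15  ] [ 0.5978 -0.2708  0.15  ]
wrench [ 0.5879 -0.1947  0.005 ] [ 0.4562 -0.15    0.005 ]
can [0.6686 0.2316 0.11  ] carton [array([0.6396, 0.1478]), array([0.6657, 0.0239]), array([0.6005, 0.0459])]
```

Request:
drive_tool(
  deltas="40 30 30 10 0.13; 40 60 60 20 0.26; 40 95 95 30 0.39; 40 130 130 30 0.52; 40 165 165 30 0.65; 40 200 200 30 0.78; 40 235 235 30 0.91; 40 270 270 30 1.04; 40 310 310 30 1.06; 40 335 340 30 1.06; 40 335 350 30 1.06; 40 335 360 30 1.06",
)

```text
time_s: 1.3
position: [0.5776, -0.2145, 0.2518]
tcp_rot: [[0.11, 0.994, -0.002], [0.994, -0.11, 0.0], [0.0, -0.002, -1.0]]
force: [-0.5, -1.0, -0.0]
opening: 0.459
grasp_force: 0.0
```

```bash
python3 - <<'E'
from h import *
s=bot.read_state(); m=imaging.camera_model('wrist'); im=imaging.capture('wrist'); print(s['time_s'],s['position'],s['tcp_rot'][:,1],s['opening'],m); cv2.imwrite('pics/w1.png',im[:,:,::-1])
E
```

```text
1.3 [ 0.57760546 -0.21452864  0.25183962] [ 0.99396965 -0.10964296 -0.00166243] 0.4594537066044654 {'fx': 268.5776551007875, 'fy': 268.5776551007875, 'cx': 259.2828272249479, 'cy': 187.015104899277, 'T': array([[ 0.99405423, -0.10479343, -0.02957242,  0.58615551],
       [-0.10887614, -0.96028418, -0.2569052 , -0.14389016],
       [-0.00147595,  0.25859743, -0.96598405,  0.41281569],
       [ 0.        ,  0.        ,  0.        ,  1.        ]])}
```

View pics/w1.png

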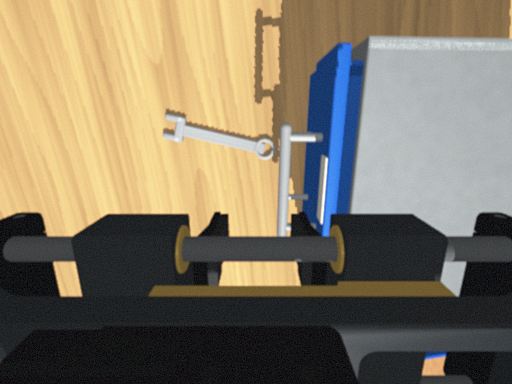

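```bash
python3 - <<'E'
from h import *
np.set_printoptions(precision=4,suppress=True)
m=imaging.camera_model('wrist')
for p in((286,130),(283.5,225)): print(onz(m,*p,.15))
print('panel top front edge',[onz(m,*p,.181) for p in((338,45),(327,230))])
print('cab top',[onz(m,*p,.19) for p in((369,40),(357,215))])
E
```

```text
[ 0.6089 -0.1591  0.15  ]
[ 0.5981 -0.2564  0.15  ]
panel top front edge [array([ 0.6521, -0.0967,  0.181 ]), array([ 0.6365, -0.2525,  0.181 ])]
cab top [array([ 0.6727, -0.0976,  0.19  ]), array([ 0.6615, -0.2368,  0.19  ])]
```

Request:
drive_tool(
  deltas="26 25 0 0 0; 26 25 0 -30 0; 26 25 0 -60 0; 26 25 0 -85 0; 26 25 0 -105 0; 26 25 0 -120 0; 26 25 0 -120 0; 0 25 0 -120 0; 0 25 0 -120 0; 0 25 0 -120 0; 0 25 0 -120 0; 0 25 0 -120 0",
)

```text
time_s: 2.55
position: [0.6031, -0.2165, 0.1339]
tcp_rot: [[0.112, 0.994, 0.001], [0.994, -0.112, -0.002], [-0.001, 0.002, -1.0]]
force: [-1.3, -1.3, 5.2]
opening: 0.118
grasp_force: 30.0
```

Request:
drive_tool(
  deltas="0 -10 1 0 0; 0 -30 3 0 0; 0 -50 5.5 0 0; 0 -70 8 0 0; 0 -90 10 0 0; 0 -110 12 0 0; 0 -130 14.5 0 0; 0 -150 16.5 0 0; 0 -170 19 0 0; 0 -185 20.5 0 0; 0 -196 22 0 0; 0 -196 22 0 0",
)

```text
time_s: 3.75
position: [0.4126, -0.1929, 0.1338]
tcp_rot: [[0.119, 0.993, 0.016], [0.993, -0.119, -0.0], [0.002, 0.016, -1.0]]
force: [19.6, 11.5, -1.1]
opening: 0.115
grasp_force: 30.0
```

Request:
drive_tool(
  deltas="0 0 0 0 0; 0 0 0 0 0; 0 0 0 0 0",
)

```text
time_s: 4.05
position: [0.4126, -0.1929, 0.1337]
tcp_rot: [[0.117, 0.993, 0.014], [0.993, -0.117, 0.0], [0.002, 0.014, -1.0]]
force: [17.0, 12.3, 0.5]
opening: 0.114
grasp_force: 29.9
```

Request:
drive_tool(
  deltas="0 0 2 0 -0.01; 0 0 2.5 0 -0.01; 0 0 2.5 0 -0.01; 0 -3 3 0 -0.01; 0 -3 3 0 -0.01",
)

```text
time_s: 4.55
position: [0.4127, -0.193, 0.1338]
tcp_rot: [[0.127, 0.992, 0.021], [0.992, -0.127, -0.006], [-0.003, 0.021, -1.0]]
force: [22.6, 7.2, -7.3]
opening: 0.116
grasp_force: 30.0
```

```bash
python3 - <<'E'
from h import *
im=imaging.capture('top'); cv2.imwrite('pics/t2.png',cv2.resize(im[40:250,230:430,::-1],None,fx=2.8,fy=2.8,interpolation=cv2.INTER_CUBIC))
E
```

```text
(no output)
```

View pics/t2.png

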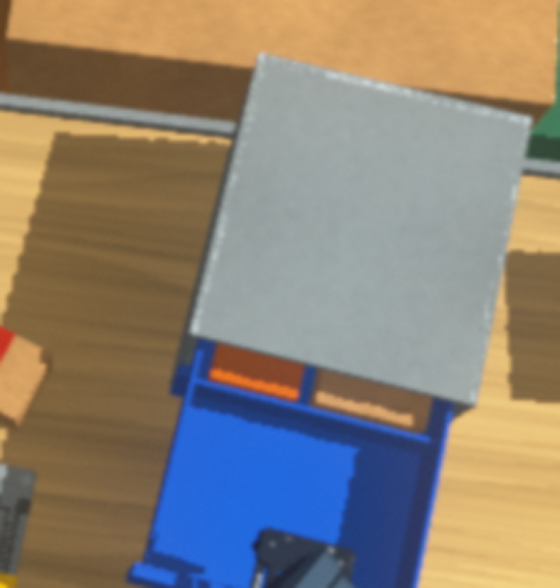

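Request:
drive_tool(
  deltas="26 6 -3 0 0; 26 6 -3 0 0; 26 6 -3 0 0; 26 6 -3 30 0; 26 6 -3 70 0; 26 6 -3 110 0; 10 6 30 120 0.06; 0 16 75 120 0.06; 0 30 120 120 0.06; 0 45 165 120 0.06; 0 60 210 120 0.06; 0 75 255 120 0.06",
)

```text
time_s: 5.8
position: [0.4775, 0.0656, 0.2521]
tcp_rot: [[0.063, 0.998, -0.002], [0.998, -0.063, -0.0], [-0.0, -0.002, -1.0]]
force: [0.2, -0.4, 0.5]
opening: 0.007
grasp_force: 0.0
```

```bash
python3 - <<'E'
from h import *
print(bot.read_state()['position'])
im=imaging.capture('top'); cv2.imwrite('pics/t3.png',cv2.resize(im[60:280,80:430,::-1],None,fx=2.25,fy=2.25,interpolation=cv2.INTER_CUBIC))
E
```

```text
[0.47746818 0.06561844 0.25211769]
```

View pics/t3.png

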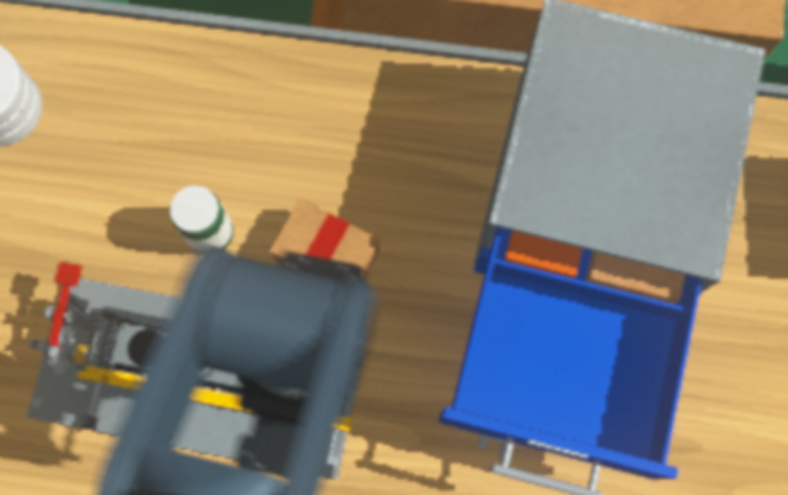

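```bash
python3 - <<'E'
from h import *
np.set_printoptions(precision=4,suppress=True)
m=imaging.camera_model('top'); c=lambda x,y:(80+(x+.5)/2.25-.5,60+(y+.5)/2.25-.5)
P=[onz(m,*c(*p),.156) for p in((495,268),(687,311))]; F=[onz(m,*c(*p),.181) for p in((447,407),(676,467))]
print(P,F,'mid',np.mean(P+F,axis=0))
E
```

```text
[array([ 0.6337, -0.1119,  0.156 ]), array([ 0.6136, -0.3227,  0.156 ])] [array([ 0.4743, -0.0765,  0.181 ]), array([ 0.4448, -0.3149,  0.181 ])] mid [ 0.5416 -0.2065  0.1685]
```

Request:
drive_tool(
  deltas="0 25 45 0 0; 0 50 90 0 0; 0 70 135 0 0; 0 85 180 0 0; 0 95 225 0 0; 0 102 265 0 0; 0 106 300 0 0; 0 107 309 0 0; 0 107 309 -40 0; 0 107 309 -80 0; 0 107 309 -120 0; 0 107 309 -130 0",
)

```text
time_s: 7.05
position: [0.5815, 0.3696, 0.1169]
tcp_rot: [[0.063, 0.998, -0.012], [0.998, -0.063, -0.006], [-0.006, -0.011, -1.0]]
force: [0.1, -0.9, -0.4]
opening: 0.006
grasp_force: 0.0
```

Request:
drive_tool(
  deltas="0 0 0 -15 0; 0 0 0 -25 0; 0 0 0 -25 0",
)

```text
time_s: 7.35
position: [0.5857, 0.3726, 0.0973]
tcp_rot: [[0.062, 0.998, -0.001], [0.998, -0.062, -0.0], [-0.0, -0.001, -1.0]]
force: [0.4, -0.7, 0.5]
opening: 0.006
grasp_force: 0.0
```

Now press to z ≈ 0.075 and hold.

Request:
drive_tool(
  deltas="0 0 0 -6 0; 0 0 0 -12 0; 0 0 0 -18 0; 0 0 0 -23 0; 0 0 0 -23 0; 0 0 0 -23 0; 0 0 0 -23 0; 0 0 0 -23 0; 0 0 0 -23 0; 0 0 0 -23 0; 0 0 0 -23 0; 0 0 0 -23 0",
)

```text
time_s: 8.55
position: [0.5859, 0.3731, 0.0746]
tcp_rot: [[0.062, 0.998, 0.0], [0.998, -0.062, 0.0], [0.0, 0.0, -1.0]]
force: [3.0, 0.8, 1.8]
opening: 0.005
grasp_force: 1.2
```

```bash
python3 - <<'E'
from h import *
im=imaging.capture('side'); cv2.imwrite('pics/s4.png',cv2.resize(im[200:384,200:400,::-1],None,fx=3,fy=3,interpolation=cv2.INTER_CUBIC))
E
```

```text
(no output)
```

View pics/s4.png

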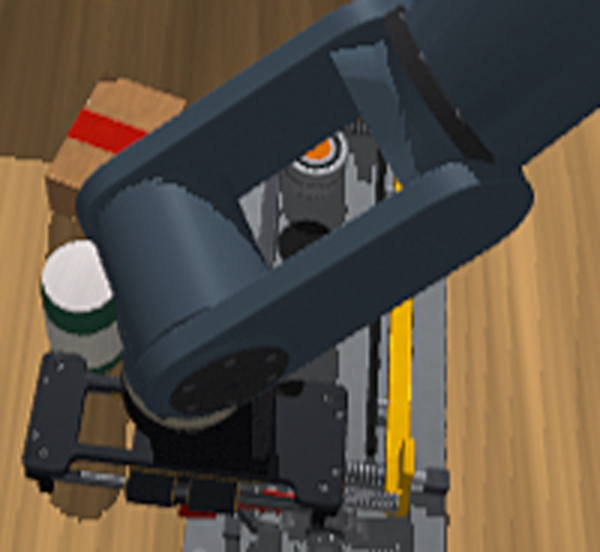

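Request:
drive_tool(
  deltas="0 0 0 0 0; 0 0 0 0 0; 0 0 0 0 0; 0 0 0 0 0; 0 0 0 0 0; 0 0 0 10 0; 0 0 0 25 0; 0 0 0 60 0; 0 0 0 105 0; 60 0 0 150 0; 70 -35 -20 165 0; 75 -70 -50 165 0",
)

```text
time_s: 9.8
position: [0.5167, 0.3243, 0.2441]
tcp_rot: [[0.061, 0.998, 0.007], [0.998, -0.061, 0.004], [0.004, 0.007, -1.0]]
force: [0.2, -0.1, -0.3]
opening: 0.196
grasp_force: 0.0
```

Request:
drive_tool(
  deltas="78 0 -40 0 0; 78 -5 -75 0 0; 78 -5 -103 0 0; 78 -5 -103 0 0; 78 -5 -103 0 0",
)

```text
time_s: 10.3
position: [0.5102, 0.2199, 0.2403]
tcp_rot: [[0.063, 0.998, -0.0], [0.998, -0.063, 0.001], [0.001, -0.0, -1.0]]
force: [0.3, 0.4, -0.0]
opening: 0.652
grasp_force: 0.0
```

```bash
python3 - <<'E'
from h import *
np.set_printoptions(precision=4,suppress=True)
ims={}
for n in('wrist','side','top'):
    m=imaging.camera_model(n); im=imaging.capture(n); 
    h=cv2.cvtColor(im,cv2.COLOR_RGB2HSV); k=cv2.inRange(h,(5,190,170),(13,255,255))
    N,_,st,ce=cv2.connectedComponentsWithStats(k)
    for i in range(1,N):
        if st[i,4]>25: print(n,st[i],ce[i],onz(m,*ce[i],.049))
    ims[n]=im
print(bot.read_state()['position'],bot.read_state()['opening'])
cv2.imwrite('pics/w5.png',cv2.resize(np.hstack([ims['wrist'],ims['side']])[:,:,::-1],None,fx=.78,fy=.78,interpolation=cv2.INTER_AREA))
E
```

```text
top [306 172  30  10  99] [320.3434 176.5152] [ 0.6741 -0.1759  0.049 ]
top [163 214   7   7  40] [165.925 217.05 ] [0.5092 0.221  0.049 ]
top [214 224   7   7  41] [216.7561 227.    ] [0.5009 0.0827 0.049 ]
[0.5106 0.2211 0.2398] 0.7870867384690836
```

View pics/w5.png

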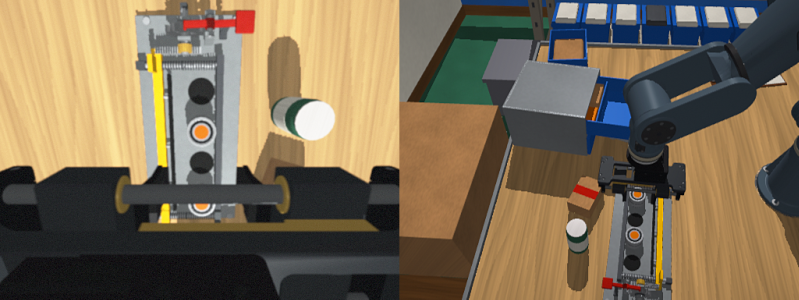

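Request:
drive_tool(
  deltas="78 -1 -1 -40 0; 78 -1 -1 -80 0; 78 -1 -1 -120 0; 78 -1 -1 -155 0; 78 -1 -1 -180 0; 78 -1 -1 -195 0; 78 -1 -1 -205 0; 78 -1 -1 -205 0; 0 -1 -1 -205 0; 0 -1 -1 -205 0; 0 -1 -1 -205 0; 0 -1 -1 -205 0",
)

```text
time_s: 11.65
position: [0.509, 0.2192, 0.0353]
tcp_rot: [[0.062, 0.998, -0.001], [0.998, -0.062, 0.0], [0.0, -0.001, -1.0]]
force: [-5.5, 1.6, 2.3]
opening: 0.621
grasp_force: 2.2
```

Request:
drive_tool(
  deltas="0 0 0 0 0; 0 0 0 0 0; 0 0 0 0 0",
)

```text
time_s: 11.95
position: [0.508, 0.2191, 0.0351]
tcp_rot: [[0.062, 0.998, -0.003], [0.998, -0.062, -0.0], [-0.0, -0.003, -1.0]]
force: [-3.8, -0.1, 5.9]
opening: 0.588
grasp_force: 30.0
```

Request:
drive_tool(
  deltas="0 0 0 15 0; 0 0 0 40 0; 0 0 0 80 0; 0 0 0 120 0; 0 0 0 160 0; 0 0 0 200 0; 0 0 0 225 0; 0 2 -30 225 0; 0 4 -60 225 0; 0 6 -95 225 0; 0 8 -130 225 0; 0 10 -165 225 -0.03",
)

```text
time_s: 13.15
position: [0.5192, 0.0527, 0.2591]
tcp_rot: [[0.092, 0.996, -0.0], [0.996, -0.092, -0.0], [-0.0, -0.0, -1.0]]
force: [1.2, -0.6, -3.3]
opening: 0.588
grasp_force: 30.0
```

Request:
drive_tool(
  deltas="0 2 -40 0 -0.01; 0 4 -80 0 -0.02; 0 6 -120 0 -0.03; 0 8 -160 0 -0.03; 0 10 -200 0 -0.03; 0 12 -240 0 -0.03; 0 14 -275 0 -0.03; 0 17 -300 0 -0.03; 0 17 -310 0 -0.03; 0 17 -310 0 -0.03; 0 17 -310 0 -0.03",
)

```text
time_s: 14.25
position: [0.5361, -0.2545, 0.259]
tcp_rot: [[0.121, 0.993, -0.001], [0.993, -0.121, 0.002], [0.002, -0.002, -1.0]]
force: [0.7, -0.5, -2.4]
opening: 0.587
grasp_force: 30.0
```

Request:
drive_tool(
  deltas="0 0 0 -30 0; 0 0 0 -60 0; 0 0 0 -85 0; 0 0 0 -105 0; 0 0 0 -118 0; 0 0 0 -125 0; 0 0 0 -129 0; 0 0 0 -129 0; 0 0 0 -129 0",
)

```text
time_s: 15.15
position: [0.5373, -0.2562, 0.1314]
tcp_rot: [[0.122, 0.993, 0.002], [0.993, -0.122, -0.001], [-0.001, 0.002, -1.0]]
force: [0.8, -0.1, -1.9]
opening: 0.584
grasp_force: 30.0
```

Request:
drive_tool(
  deltas="0 0 0 -2 0; 0 0 0 -2 0; 74 0 0 -2 0; 74 0 0 -2 0; 74 0 0 -2 0; 74 0 0 -2 0; 74 0 0 -2 0; 74 0 0 20 0; 74 0 0 60 0; 74 0 0 100 0; 74 0 20 130 0; 74 0 60 130 0",
)

```text
time_s: 16.35
position: [0.54, -0.1995, 0.2658]
tcp_rot: [[0.125, 0.992, 0.011], [0.992, -0.125, -0.007], [-0.006, 0.011, -1.0]]
force: [1.3, -0.4, 0.1]
opening: 0.847
grasp_force: 0.0
```

Request:
drive_tool(
  deltas="78 0 40 0 0; 78 -2 80 0 0.01; 78 -5 120 0 0.02; 78 -10 160 0 0.03; 78 -15 200 0 0.05; 78 -22 240 0 0.06; 78 -29 270 0 0.06; 78 -36 279 0 0.06; 78 -36 279 0 0.06; 78 -36 279 0 0.06",
)

```text
time_s: 17.35
position: [0.501, 0.0823, 0.2607]
tcp_rot: [[0.062, 0.998, 0.001], [0.998, -0.062, -0.001], [-0.001, 0.001, -1.0]]
force: [-0.4, -0.8, 0.3]
opening: 0.895
grasp_force: 0.0
```

```bash
python3 - <<'E'
from h import *
np.set_printoptions(precision=4,suppress=True)
for n in('wrist','top'):
    m=imaging.camera_model(n); im=imaging.capture(n); 
    h=cv2.cvtColor(im,cv2.COLOR_RGB2HSV); k=cv2.inRange(h,(5,190,170),(13,255,255))
    N,_,st,ce=cv2.connectedComponentsWithStats(k)
    for i in range(1,N):
        if st[i,4]>15: print(n,st[i],ce[i],onz(m,*ce[i],.049),onz(m,*ce[i],.143))
print(bot.read_state()['position'],bot.read_state()['opening'])
cv2.imwrite('pics/t6.png',im[:,:,::-1])
E
```

```text
top [306 172  30  10  99] [320.3434 176.5152] [ 0.6741 -0.1759  0.049 ] [ 0.6496 -0.1633  0.143 ]
top [350 222   7   8  41] [353.3902 225.439 ] [ 0.5529 -0.2758  0.049 ] [ 0.5385 -0.2548  0.143 ]
[0.5014 0.0817 0.2606] 0.8970500354652079
```

View pics/t6.png

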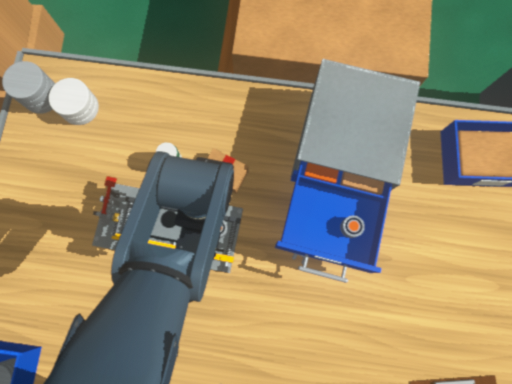

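```bash
python3 - <<'E'
from h import *
np.set_printoptions(precision=4,suppress=True)
for n in('wrist','side'):
    m=imaging.camera_model(n); im=imaging.capture(n)
    h=cv2.cvtColor(im,cv2.COLOR_RGB2HSV); k=cv2.inRange(h,(5,170,150),(16,255,255))
    N,_,st,ce=cv2.connectedComponentsWithStats(k)
    for i in range(1,N):
        if st[i,4]>30: print(n,st[i],ce[i],onz(m,*ce[i],.049))
    print(n,'expected b0',proj(m,[.501,.083,.049]))
    cv2.imwrite(f'pics/x_{n}.png',im[:,:,::-1])
a=cv2.imread('pics/x_wrist.png');b=cv2.imread('pics/x_side.png')
cv2.imwrite('pics/x7.png',cv2.resize(np.hstack([a,b]),None,fx=.78,fy=.78))
E
```

```text
wrist [251 159  15  15 184] [257.9837 165.962 ] [0.5005 0.0837 0.049 ]
wrist expected b0 (np.float64(258.3658897043274), np.float64(166.44706739013355))
side [290 122   8   5  31] [293.4516 123.7419] [ 0.5339 -0.3585  0.049 ]
side [247 137   7  18  58] [249.9138 145.3621] [ 0.6578 -0.2597  0.049 ]
side [300 245  10   8  59] [304.9153 248.6102] [0.4991 0.0828 0.049 ]
side expected b0 (np.float64(304.1283086162564), np.float64(248.6417004352681))
```

View pics/x7.png

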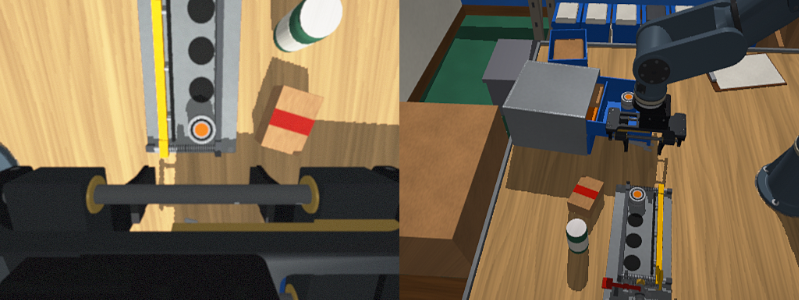

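Request:
drive_tool(
  deltas="78 -1 1 -40 0; 78 -1 1 -85 0; 78 -1 1 -130 0; 78 -1 1 -170 0; 78 -1 1 -200 0; 78 -1 1 -215 0; 78 -1 1 -225 0; 78 -1 1 -225 0; 0 -1 1 -225 0; 0 -1 1 -225 0; 0 -1 1 -225 0; 0 -1 1 -225 0",
)

```text
time_s: 18.75
position: [0.5002, 0.0841, 0.0364]
tcp_rot: [[0.062, 0.998, 0.002], [0.998, -0.062, -0.0], [-0.0, 0.002, -1.0]]
force: [0.4, 0.2, -1.0]
opening: 0.62
grasp_force: 0.0
```

Request:
drive_tool(
  deltas="0 0 0 0 0; 0 0 0 0 0; 0 0 0 0 0; 0 0 0 15 0; 0 0 0 50 0; 0 0 0 90 0; 0 0 0 130 0; 0 0 0 170 0; 0 0 0 205 0; 0 0 0 225 0; 0 0 0 225 0; 0 0 0 225 0",
)

```text
time_s: 19.95
position: [0.4987, 0.0842, 0.2596]
tcp_rot: [[0.062, 0.998, -0.002], [0.998, -0.062, 0.0], [-0.0, -0.002, -1.0]]
force: [0.5, -0.7, -2.4]
opening: 0.585
grasp_force: 30.0
```

Request:
drive_tool(
  deltas="0 8 -40 0 -0.01; 0 16 -80 0 -0.02; 0 24 -120 0 -0.03; 0 32 -160 0 -0.05; 0 40 -200 0 -0.06; 0 47 -232 0 -0.06; 0 47 -240 0 -0.06; 0 47 -240 0 -0.06; 0 47 -240 0 -0.06",
)

```text
time_s: 20.85
position: [0.5453, -0.1545, 0.2587]
tcp_rot: [[0.122, 0.993, -0.004], [0.993, -0.122, 0.003], [0.002, -0.004, -1.0]]
force: [0.2, -0.1, -3.0]
opening: 0.589
grasp_force: 30.0
```

Request:
drive_tool(
  deltas="0 0 0 -30 0; 0 0 0 -60 0; 0 0 0 -85 0; 0 0 0 -105 0; 0 0 0 -118 0; 0 0 0 -125 0; 0 0 0 -127 0; 0 0 0 -129 0; 0 0 0 -129 0",
)

```text
time_s: 21.75
position: [0.5472, -0.156, 0.1322]
tcp_rot: [[0.122, 0.993, 0.001], [0.993, -0.122, -0.001], [-0.0, 0.001, -1.0]]
force: [-0.1, 0.1, -2.3]
opening: 0.589
grasp_force: 30.0
```

Request:
drive_tool(
  deltas="0 0 0 -2 0; 0 0 0 -2.5 0; 74 0 0 -2.5 0; 74 0 0 -2.5 0; 74 0 0 -2.5 0; 74 0 0 -2.5 0; 74 0 0 -2.5 0; 74 0 0 20 0; 74 0 0 60 0; 74 0 0 100 0; 60 -20 0 120 0; 40 -60 -15 120 0",
)

```text
time_s: 22.95
position: [0.4903, -0.1718, 0.2552]
tcp_rot: [[0.118, 0.993, 0.009], [0.993, -0.118, -0.005], [-0.004, 0.01, -1.0]]
force: [-0.1, -1.2, -0.2]
opening: 0.743
grasp_force: 0.0
```

Request:
drive_tool(
  deltas="26 -40 -12 0 0; 26 -75 -22 0 0; 26 -75 -22 0 0; 26 -75 -22 0 0; 26 -75 -22 0 0",
)

```text
time_s: 23.45
position: [0.4128, -0.1933, 0.2518]
tcp_rot: [[0.122, 0.993, 0.001], [0.993, -0.122, -0.001], [-0.001, 0.001, -1.0]]
force: [0.0, 0.0, -0.6]
opening: 0.331
grasp_force: 0.0
```

```bash
python3 - <<'E'
from h import *
np.set_printoptions(precision=4,suppress=True)
m=imaging.camera_model('top'); im=imaging.capture('top')
h=cv2.cvtColor(im,cv2.COLOR_RGB2HSV); k=cv2.inRange(h,(5,170,150),(16,255,255))
N,_,st,ce=cv2.connectedComponentsWithStats(k)
for i in range(1,N):
    if 15<st[i,4]<100: print(st[i],onz(m,*ce[i],.143))
s=bot.read_state();print(s['position'],s['opening'])
m=imaging.camera_model('wrist'); w=imaging.capture('wrist'); print('handle exp',proj(m,[.4127,-.193,.15]))
cv2.imwrite('pics/x8.png',cv2.resize(np.hstack([w,im])[:,:,::-1],None,fx=.78,fy=.78))
E
```

```text
[213 155  22  28  74] [0.642  0.0768 0.143 ]
[105 177  12  15  30] [0.5672 0.3564 0.143 ]
[310 213   9   8  55] [ 0.5478 -0.1578  0.143 ]
[ 0.4129 -0.1931  0.2517] 0.3212080673520321
handle exp (np.float64(258.3946745703874), np.float64(187.711337112923))
```

View pics/x8.png

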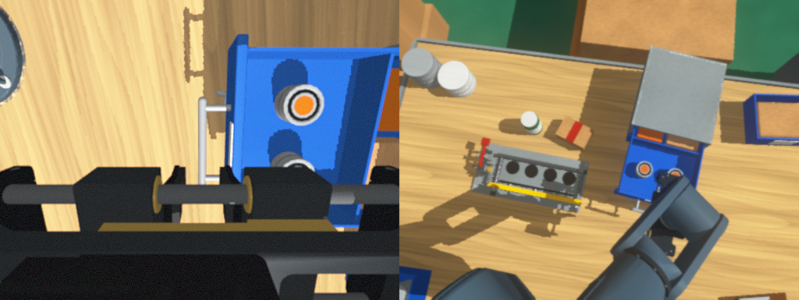

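Request:
drive_tool(
  deltas="26 0 0 -30 0; 26 0 0 -60 0; 26 0 0 -85 0; 26 0 0 -105 0; 26 0 0 -118 0; 26 0 0 -118 0; 0 0 0 -118 0; 0 0 0 -118 0; 0 0 0 -118 0; 0 0 0 -118 0; 0 0 0 -118 0",
)

```text
time_s: 24.65
position: [0.4125, -0.1933, 0.1343]
tcp_rot: [[0.122, 0.993, 0.002], [0.993, -0.122, -0.001], [-0.001, 0.002, -1.0]]
force: [0.9, 0.7, 3.3]
opening: 0.115
grasp_force: 30.0
```

Request:
drive_tool(
  deltas="0 10 -1 0 0; 0 28 -3.5 0 0; 0 46 -5.5 0 0; 0 64 -8 0 0; 0 82 -10 0 0; 0 100 -12.5 0 0; 0 118 -14.5 0 0; 0 136 -17 0 0; 0 154 -19 0 0; 0 172 -21 0 0; 0 186 -23 0 0; 0 186 -23 0 0",
)

```text
time_s: 25.85
position: [0.6007, -0.2168, 0.1343]
tcp_rot: [[0.122, 0.993, 0.005], [0.993, -0.122, -0.002], [-0.001, 0.005, -1.0]]
force: [2.5, -0.6, 3.5]
opening: 0.118
grasp_force: 30.0
```

Request:
drive_tool(
  deltas="0 2 0 0 0; 0 4 -0.5 0 0; 0 6 -0.5 0 0; 0 7 -1 0 0; 0 7 -1 0 0; 0 7 -1 0 0",
)

```text
time_s: 26.45
position: [0.6035, -0.2172, 0.1344]
tcp_rot: [[0.122, 0.993, -0.001], [0.993, -0.122, -0.001], [-0.001, -0.001, -1.0]]
force: [0.1, -0.9, 6.0]
opening: 0.119
grasp_force: 30.0
```

Request:
drive_tool(
  deltas="0 2 0 0 0; 0 4 -0.5 0 0; 0 6 -0.5 0 0; 0 6 -0.5 0 0; 0 6 -0.5 0 0",
)

```text
time_s: 26.95
position: [0.6096, -0.2179, 0.1344]
tcp_rot: [[0.122, 0.993, -0.001], [0.993, -0.122, -0.001], [-0.001, -0.001, -1.0]]
force: [-0.8, -0.9, 6.0]
opening: 0.116
grasp_force: 30.0
```

Still moving: the drawer had started slightly open, so I push on to its stop.

Request:
drive_tool(
  deltas="0 2 0 0 0; 0 4 -0.5 0 0; 0 6 -1 0 0; 0 6 -1 0 0; 0 6 -1 0 0",
)

```text
time_s: 27.45
position: [0.6109, -0.2181, 0.1343]
tcp_rot: [[0.121, 0.993, -0.012], [0.993, -0.121, 0.001], [-0.0, -0.012, -1.0]]
force: [-10.2, -0.9, 11.9]
opening: 0.113
grasp_force: 30.0
```

Request:
drive_tool(
  deltas="26 0 0 0 0; 26 0 0 0 0; 26 0 0 0 0; 26 -4 0.5 0 0; 26 -4 0.5 30 0; 26 -4 0.5 75 0; 26 -4 0.5 115 0; 20 -20 35 120 0.02; 10 -35 75 120 0.05; 0 -50 115 120 0.06; 0 -65 155 120 0.06; 0 -80 195 120 0.06",
)

```text
time_s: 28.65
position: [0.5356, -0.0219, 0.2533]
tcp_rot: [[0.062, 0.998, -0.0], [0.998, -0.062, 0.0], [0.0, -0.0, -1.0]]
force: [0.3, 0.8, -0.1]
opening: 0.019
grasp_force: 0.0
```

Request:
drive_tool(
  deltas="0 -12 40 0 0; 0 -24 80 0 0; 0 -36 120 0 0; 0 -48 160 0 0; 0 -60 200 0 0; 0 -80 240 0 0; 0 -90 265 0 0; 0 -90 270 0 0; 0 -90 270 0 0",
)

```text
time_s: 29.55
position: [0.4465, 0.2471, 0.2534]
tcp_rot: [[0.06, 0.998, 0.0], [0.998, -0.06, -0.0], [-0.0, 0.0, -1.0]]
force: [0.7, -0.5, -0.2]
opening: 0.004
grasp_force: 0.0
```

```bash
python3 - <<'E'
from h import *
s=bot.read_state();print(s['position'],s['opening'])
m=imaging.camera_model('wrist'); w=imaging.capture('wrist'); a=imaging.capture('top'); b=imaging.capture('side')
cv2.imwrite('pics/w9.png',w[:,:,::-1]);cv2.imwrite('pics/t9.png',a[:,:,::-1]);cv2.imwrite('pics/s9.png',b[:,:,::-1])
R=[cv2.resize(x,(400,300)) for x in(a[60:285,80:380],b[210:384,230:462])]
cv2.imwrite('pics/x9.png',np.vstack([cv2.resize(w[0:192],(800,300)),np.hstack(R)])[:,:,::-1])
E
```

```text
[0.44651918 0.24714806 0.25344958] 0.003537808513106928
```

View pics/x9.png

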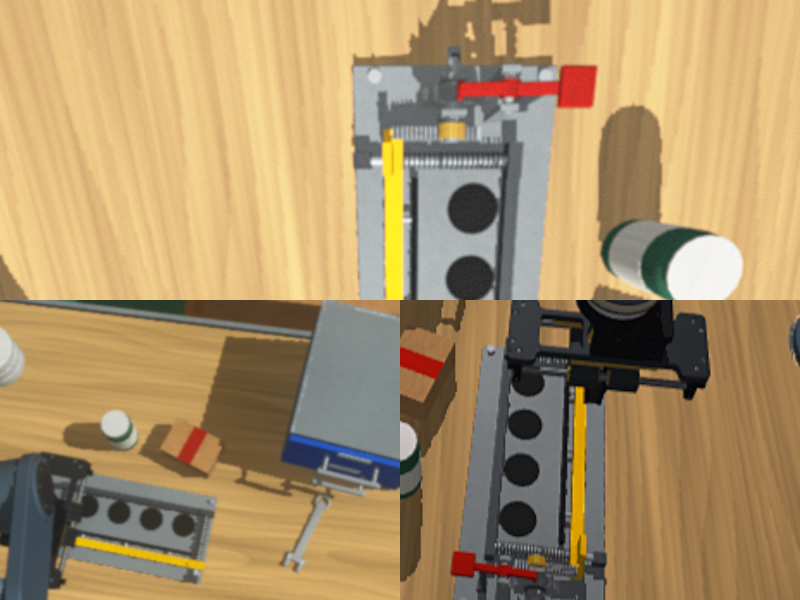

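```bash
python3 - <<'E'
import cv2,numpy as np
w=cv2.imread('pics/w9.png')[60:130,225:295];b=cv2.imread('pics/s9.png')[330:384,310:364]
cv2.imwrite('pics/x10.png',np.hstack([cv2.resize(x,(400,400),interpolation=cv2.INTER_CUBIC) for x in(w,b)]))
E
```

```text
(no output)
```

View pics/x10.png

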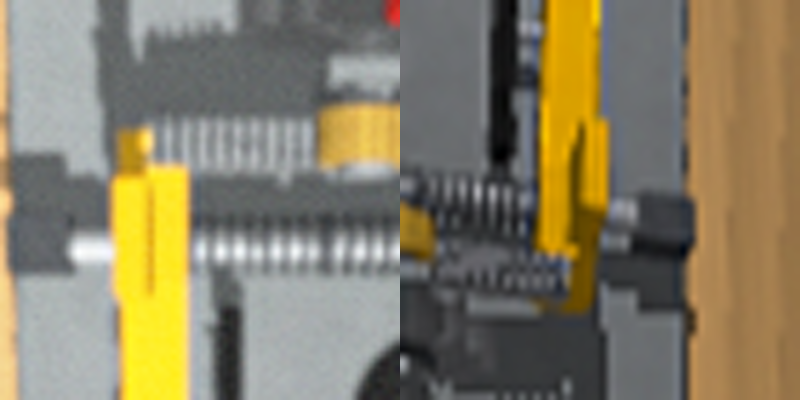

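```bash
python3 - <<'E'
from h import *
np.set_printoptions(precision=4,suppress=True)
m=imaging.camera_model('wrist');s=imaging.camera_model('side')
cw=lambda x,y:(225+(x+.5)/5.714-.5,60+(y+.5)/5.714-.5)
cs=lambda x,y:(310+(x+.5)/7.407-.5,330+(y+.5)/7.407-.5)
A=[onz(m,*cw(*p),.062) for p in((113,172),(115,294))];B=[onz(s,*cs(*p),.062) for p in((202,205),(208,120))]
print(A,B); o=np.array([.6293,.2109]);a=-.064
R=np.array([[np.cos(a),-np.sin(a)],[np.sin(a),np.cos(a)]])
for p in A+B: print(R.T@(p[:2]-o))
E
```

```text
[array([0.4359, 0.3479, 0.062 ]), array([0.4344, 0.3225, 0.062 ])] [array([0.4352, 0.3476, 0.062 ]), array([0.4325, 0.3236, 0.062 ])]
[-0.2018  0.1244]
[-0.2017  0.0989]
[-0.2025  0.124 ]
[-0.2036  0.0999]
```

Request:
drive_tool(
  deltas="0 -20 40 0 0; 0 -42 80 0 0; 0 -42 90 -30 0; 0 -42 90 -70 0; 0 -42 90 -110 0; 0 -42 90 -150 0; 0 -42 90 -180 0; 0 -42 90 -200 0; 0 -42 90 -212 0; 0 -42 90 -212 0; 0 -42 90 -212 0",
)

```text
time_s: 30.8
position: [0.4057, 0.3364, 0.042]
tcp_rot: [[0.063, 0.998, 0.001], [0.998, -0.063, 0.0], [0.0, 0.001, -1.0]]
force: [-0.3, -0.5, 0.3]
opening: 0.005
grasp_force: 0.0
```

Request:
drive_tool(
  deltas="0 6 -0.4 0 0; 0 12 -0.8 0 0; 0 16 -1 0 0; 0 20 -1.3 0 0; 0 24 -1.5 0 0; 0 28 -1.8 0 0; 0 28 -1.8 0 0",
)

```text
time_s: 31.5
position: [0.4278, 0.3346, 0.0416]
tcp_rot: [[0.062, 0.998, -0.009], [0.998, -0.062, -0.002], [-0.002, -0.009, -1.0]]
force: [-6.2, 3.4, 5.2]
opening: 0.001
grasp_force: 4.0
```

Request:
drive_tool(
  deltas="0 4 -0.3 0 0; 0 8 -0.5 0 0; 0 12 -0.8 0 0; 0 16 -1 0 0; 0 20 -1.3 0 0; 0 24 -1.5 0 0; 0 26 -1.7 0 0; 0 28 -1.8 0 0; 0 28 -1.8 0 0",
)

```text
time_s: 32.4
position: [0.4519, 0.3328, 0.0414]
tcp_rot: [[0.063, 0.998, -0.017], [0.998, -0.063, -0.002], [-0.004, -0.017, -1.0]]
force: [-15.6, 6.4, 9.8]
opening: 0.006
grasp_force: 8.5
```

Request:
drive_tool(
  deltas="0 2 0 0 0; 0 4 -0.2 0 0; 0 6 -0.4 0 0; 0 6 -0.4 0 0; 0 6 -0.4 0 0",
)

```text
time_s: 32.9
position: [0.4594, 0.3324, 0.0414]
tcp_rot: [[0.062, 0.998, -0.013], [0.998, -0.062, -0.002], [-0.003, -0.013, -1.0]]
force: [-11.5, 4.0, 7.2]
opening: 0.007
grasp_force: 6.6
```

Request:
drive_tool(
  deltas="0 2 0 0 0; 0 4 -0.2 0 0; 0 4 -0.2 0 0; 0 4 -0.2 0 0",
)

```text
time_s: 33.3
position: [0.4614, 0.3323, 0.0414]
tcp_rot: [[0.063, 0.998, -0.018], [0.998, -0.063, -0.003], [-0.004, -0.017, -1.0]]
force: [-15.8, 5.8, 11.4]
opening: 0.002
grasp_force: 8.8
```

Request:
drive_tool(
  deltas="0 2 0 0 0; 0 4 -0.2 0 0; 0 4 -0.2 0 0; 0 4 -0.2 0 0",
)

```text
time_s: 33.7
position: [0.4613, 0.3322, 0.0414]
tcp_rot: [[0.063, 0.998, -0.025], [0.998, -0.064, -0.003], [-0.005, -0.025, -1.0]]
force: [-22.7, 8.8, 15.6]
opening: 0.004
grasp_force: 12.4
```

Request:
drive_tool(
  deltas="0 -4 0.2 0 0; 0 -8 0.5 0 0; 0 -12 0.8 0 0; 0 -16 1 0 0; 0 -24 1.5 0 0; 0 -34 2 0 0; 0 -34 2 0 0; 0 -34 2 40 0; 0 -34 2 90 0; 0 -34 -30 140 0; 0 -34 -60 200 0; 0 -34 -90 210 0",
)

```text
time_s: 34.9
position: [0.4424, 0.2456, 0.2524]
tcp_rot: [[0.06, 0.998, 0.006], [0.998, -0.06, 0.002], [0.002, 0.006, -1.0]]
force: [0.7, 0.3, -0.8]
opening: 0.003
grasp_force: 0.0
```

```bash
python3 - <<'E'
from h import *
s=bot.read_state();print(s['position'],s['force'])
w=imaging.capture('wrist'); a=imaging.capture('top'); b=imaging.capture('side')
cv2.imwrite('pics/w11.png',w[:,:,::-1])
R=[cv2.resize(x,(400,300)) for x in(a[60:285,80:380],b[60:384,130:490])]
cv2.imwrite('pics/x11.png',np.vstack([cv2.resize(w[20:140,180:420],(600,300),interpolation=cv2.INTER_CUBIC).repeat(1,0),cv2.resize(np.hstack(R),(600,225))])[:,:,::-1])
E
```

```text
[0.44238747 0.24564088 0.25244079] [ 0.66054971  0.2537453  -0.83258252]
```

View pics/x11.png

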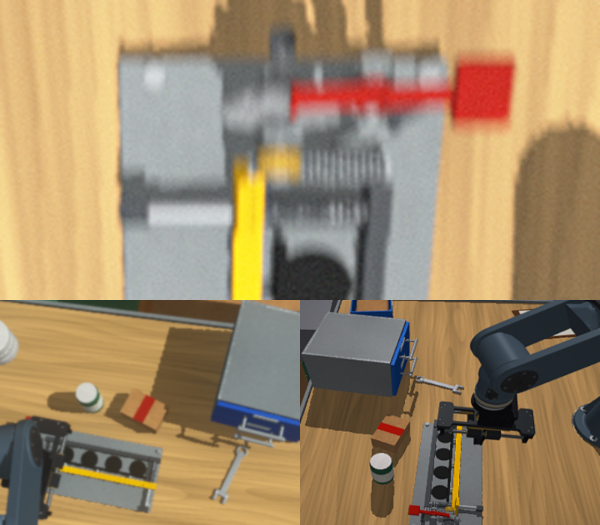

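```bash
python3 - <<'E'
from h import *
m=imaging.camera_model('wrist')
o=np.array([.6293,.2109]);a=-.064;R=np.array([[np.cos(a),-np.sin(a)],[np.sin(a),np.cos(a)]])
w=imaging.capture('wrist'); k=cv2.inRange(cv2.cvtColor(w,cv2.COLOR_RGB2HSV),(22,180,150),(32,255,255))
for r in range(88,112,3):
    c=np.flatnonzero(k[r,200:400])+200
    if len(c): print(r,c.min(),c.max(),R.T@(onz(m,c.min()-.5,r,.062)[:2]-o))
E
```

```text
88 273 283 [-0.17042359  0.12490845]
91 274 283 [-0.16914619  0.12141762]
94 274 284 [-0.16910034  0.11790775]
97 274 283 [-0.16905424  0.11437876]
100 274 283 [-0.16900788  0.11083047]
103 274 283 [-0.16896128  0.10726275]
106 274 282 [-0.16891442  0.10367542]
109 273 282 [-0.17012286  0.10006881]
```

```bash
python3 - <<'E'
from h import *
m=imaging.camera_model('top'); o=np.array([.6293,.2109]);a=-.064;R=np.array([[np.cos(a),-np.sin(a)],[np.sin(a),np.cos(a)]])
now=imaging.capture('top')
for n,im in(('start',cv2.imread('pics/top0.png')[:,:,::-1].copy()),('open',cv2.imread('pics/t9.png')[:,:,::-1].copy()),('now',now)):
    k=cv2.inRange(cv2.cvtColor(im,cv2.COLOR_RGB2HSV),(20,150,120),(34,255,255)); q=[]
    for c in range(175,226):
        r=np.flatnonzero(k[200:290,c])+200
        if len(r): q.append(R.T@(onz(m,c,r.mean(),.03)[:2]-o))
    q=np.array(q); print(n,len(q),q[:,0].mean()*1e3,q[:,0].std()*1e3)
E
```

```text
start 51 -164.64122522918603 0.5185433694139713
open 51 -194.46078846844438 0.5645195738789236
now 51 -159.69347391755448 0.4706025225159801
```

```bash
python3 -c "
from rig import bot
print(bot.hand_in())"
```

```text
the job is handed in; nothing more can be done
None
```

Job handed in: both bearings present are in the front compartment, the drawer was pushed to its stop, and the pawl holds the empty rack's rail at about -5 mm (last click before the -8 mm inner stop). The oil can, carton and wrench look undisturbed in the last pictures. I viewed 15 pictures, one over the limit of 14.

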